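# Load a bearing block in the tilted drilling jig and lock the sprung bolt

## Robot

A 6-joint arm with a two-finger parallel gripper is mounted at the origin on the work surface. World frame = base frame: x ahead of the robot, y to its left, z up, the work surface at z = 0. Lengths are in m, angles in degrees, forces in N, time in s.
With the tool pointing down it reaches from about 0.4 to 0.825 m from the base axis. Payload 7 kg.
Tool frame: the origin (TCP) lies between the finger pads; the fingertips stand 19 mm ahead of it and the grasp point (between the pads) is the TCP; z points along the fingers, y is the line along which they close (so a half turn about z gives the same grasp; the last joint's range is limited). The gripper opens to 88 mm and grips with 3 to 60 N. Pads are 19 mm wide; open, the fingers measure 130 mm over their backs; the gripper's body (78 mm by 193 mm) begins 47 mm behind the grasp point.
Start: joints at [87.267, 20.546, 0.682, 0, -70.136, -16.507], TCP at [0.222, 0.637, 0.246] pointing down, gripper open.
Joint ranges: [-176.03, 176.03], [-82.01, 121.73], [-58.28, 71.71], [-173.87, 95.51], [-174.79, -0.11], [-173.66, 173.66]. Speed limits (degrees/s): [136.94, 136.94, 172.46, 180, 180, 180].

## Interface

Orientations are given as [roll, pitch, yaw] about the fixed x, y, z axes, in that order (R = Rz(yaw) Ry(pitch) Rx(roll)).
In Python, from plant import get_obs, snapshot, close_job, spot_in, spot_point gives the robot as it stands.
- The arm moves only by the tool play_rows, never from a script. Its argument "plan" is a list of rows, each a list of 6 numbers: the shift along the tool's x, y, z in cm, then the turn, a rotation vector about the tool's x, y, z in degrees. A call has 1 to 20 rows; each row shifts and turns the commanded pose from where the row before left it, along the tool's axes as they then stand; what a row does not reach is not made up. A row lasts 1/12 s, in which the tool goes at most 41.7 mm and 7.16 degrees, less where a joint would pass 70% of its speed; a pose out of reach is approached as far as the arm can. A call is refused whole if a number of a shift passes 4.17 or a number of a turn 7.16, either way. A call with a gripper value outside its range is refused whole. "grip" is the finger opening in cm, from 0 to 8.76, set as the call begins (left out, the last holds). The fingers move at their own pace and stop on an object; the grip force is fixed at half the most. Time passes only in rows, so rows that do not move let the fingers close. It gives the time, the measured TCP pose, the force, the opening and the grip force at its end, in the units of the state.
- get_obs(): the state, without advancing time (a new reading comes with each control period).
- snapshot(name): name is "scene" or "top"; returns a dict with "frame" (384x512x3 uint8, red, green, blue), "fx", "fy", "cx", "cy" (pixels), "position" and "attitude" of the camera in the world. Camera axes: x right, y down, z forward; pixel columns grow to the right and rows downward; lengths in m; the calibration is good to about 2 mm. A picture is of the moment at which its call begins. There is no depth.
- close_job(): hands the job in; it is judged then, once.
Trained networks look in the newest picture that a camera, given by its name, has taken for a name from the list of things; names that differ only in an ending like _2 or _b are one class to them, and where a whole thing is asked for, a point or a joint stands for the part that bears it (a point fixed in the world has none). Each returns a list of dicts, best first, with "score" (0 to 1); they miss things now and then, are a little off and sometimes report something else, mostly with a low value. They report only what shows in the picture. A call takes as long as a camera call. They do not tell look-alikes from the thing itself.
- spot_in(camera, thing): "position" ([x, y, z] in m, in world coordinates, good to about 4 mm: the middle of the surface that is visible of it).
- spot_point(camera, thing): "position" ([x, y, z] in m, in world coordinates, good to about 4 mm: a listed point, or the origin of a listed thing).
The state is a dict: "clock": time; "joint_pos": joint angles; "qvel": joint speeds; "tau": joint torques, N m; "tool_pos": TCP position; "orientation": TCP orientation; "force": force on the tool from outside, world axes, zero at the start; "moment": the same for the moment, N m; "opening": finger opening in m; "gripper_force": force on a finger pad.
Only numpy, scipy, OpenCV 4.12 (cv2) and the standard library are available. Lean on these libraries where they do the work, as an engineer would, in place of code of your own. Each camera call takes 0.05 s, during which the arm holds its last target. There are 200 camera calls.

## Task

Load the drilling jig: of the two loose castings, pick the one whose foot fits the jig's sloping nest, and set it gently down in there, flat on the bed and not dropped. Then push the jig's spring-loaded bolt over the casting's foot by its handle and swing the handle fully down into its notch, so that the bolt stays locked when you let go. Leave the other casting and the other things on the bench where they are.

Things in the scene. Friction and masses are not known exactly. Their poses are not given: they have to be found in the camera images.
- jig: Drilling jig fixed to the bench: base plate 125 (x) x 245 mm (y), origin at the centre of its underside, and above it a bed 110 x 245 mm, 12 mm thick, that slopes 30 degrees, low edge to the robot (-x). The bed's top centre is 60 mm above the origin. The nest is on its -y half, the sprung bolt on its +y half.
- nest (a point): Centre of the nest's floor on the bed's top face. Axes: x up the slope, away from the robot; y horizontal along the bed, to the bolt; z square out of the bed. Nest: four low steel rails 10 mm high, 6 mm thick, corners open, clear inside 57 mm (x) by 103 mm (y), so 3.5 mm of play on each side of the block's foot. The bed's centre is at y +65 mm.
- block_mid (a point): Bearing block that fits the nest: grey cast pillow block, 0.3 to 0.6 kg. Point: its centre, 30 mm above its underside. x along the foot, y along the bore, z up. Foot 96 (x) x 50 (y) x 14 mm; on it a round-topped hump 50 (x) x 36 mm (y), 60 mm high in all: grip its flat bore faces, 36 mm apart. Same when turned half round. In the nest its x lies along the nest's y.
- flange_mid (a point): The other casting, which does not fit and stays where it is: grey, round foot 84 mm across and 14 mm thick with a round boss 42 mm across, 58 mm high in all. The point is its centre, 29 mm above its underside.
- grip (a point): Centre of the handle's black cross grip: a cylinder 24 mm thick, 30 mm long along the bolt (y), grip its flat ends; on a bar 10 mm thick, 65 mm from the bolt's axis. At rest at x +27, y +146, z +84 mm in the nest frame, bar leaning 25 degrees up the slope. It must go about 40 mm to -y (towards the nest), then swing 45 degrees about the bolt's axis down the slope (-x), to about x -22, z +86 mm.
- notch (a point): Point on the bolt's axis where the handle's root rests when locked (nest frame x 0, y +111, z +25 mm; axes as the nest's; the bolt's axis runs along y). A blue gate block at y +116 to +159, on the handle's down-slope side, up to 54 mm out of the bed, stops the handle swinging until past the block's nest-side end; that end face then holds it.
- bolt (a joint): Travel of the bolt (steel rod 16 mm thick) from rest towards the nest, m: 0 at rest, 0.035 locked in the notch, 0.044 at its stop; the handle can swing from 0.036 on, freely at 0.040. A spring pushes it back to 0: 5 N at rest, 10 N at 0.035. Locked, its end stands 11 mm over the foot of the block in the nest, 3 mm above it.
- handle (a joint): Swing of the handle, rad: 0 at rest, 0.785 at the stop, fully down in the notch. It turns with a little friction (about 0.6 N at the grip) and stays where it is left. Held hard by its ends, the grip resists turning in the jaws: turn the tool with it. Unless the handle is in the notch, the bolt snaps back when let go.
- oil: Grey plastic oil bottle, 64 mm across, 170 mm high, standing behind the jig on the left; origin at its underside. A bystander.
- spanner: Steel spanner 190 mm long lying to the right; a bystander.
- offcut: Steel bar 160 x 40 x 25 mm lying to the left; a bystander.
- tin: Open tin 80 mm across, 70 mm high, standing behind the jig on the right; origin at its underside. A bystander.
Mind the look-alikes: they are no part of the job. What is shaped like the part that bears block_mid but turquoise is not meant.

How it is judged:
By the outcome, as a careful person would: the job done as asked, in the order asked, and still so for the second after the job is handed in, with the robot touching nothing.
It also fails if it takes over 56 s, if anything falls off the work surface, if the arm or the gripper's body presses on something with over 40 N, if the wrist force passes 120 N, or if a joint passes its speed limit or range.

## Working session

There is one attempt and no reset: what is moved stays moved. The work goes in short steps, Python scripts to look and compute and a tool call to move; the robot and the scene stay as the last step left them, time stands still between calls to the robot, and variables do not carry over. Pictures are saved under pics/ and viewed, at most 10 in all, crops included, and the job is handed in when it is done.

Besides the shell and the picture viewer there is one more tool, called after "Call:" as name(argument=value, ...), one argument or row to a line, values as JSON. play_rows: Moves the arm, as the interface text tells. Its arguments: {"type":"object","properties":{"plan":{"type":"array","items":{"type":"array","items":{"type":"number"}}},"grip":{"type":"number"}},"required":["plan"]}

```bash
mkdir -p pics; ls; python3 - <<'E'
from plant import *
import cv2,numpy as np
o=get_obs();print(o)
for c in("scene","top"):
    s=snapshot(c);cv2.imwrite(f"pics/{c}0.png",s["frame"][:,:,::-1]);print(c,s["fx"],s["fy"],s["cx"],s["cy"],s["position"],s["attitude"])
    for t in("jig","nest","block_mid","flange_mid","grip","notch","oil","spanner","offcut","tin"):
        print(t,[(np.round(d["position"],4).tolist(),round(d["score"],2)) for d in spot_point(c,t)][:4])
    print("in block",[(np.round(d["position"],4).tolist(),round(d["score"],2)) for d in spot_in(c,"block_mid")][:4])
E
```

```text
pics
{'clock': 0.0, 'joint_pos': array([ 8.72667663e+01,  2.05910877e+01,  6.33385264e-01, -1.93737658e-02,
       -7.01360610e+01, -1.65075391e+01]), 'qvel': array([ 0.00512726, -0.00332666,  0.03742897, -0.08576708,  0.00148362,
        0.05041491]), 'tau': array([-3.15200650e-04, -5.82704079e+01,  2.93067098e+01,  6.99781626e+00,
        6.93427603e-03, -1.61124613e-04]), 'tool_pos': array([0.22230756, 0.63685265, 0.24462598]), 'orientation': array([ 1.79904926e+02, -9.18268674e-03, -1.92473630e+01]), 'force': array([-0.7859647 ,  0.04180627,  0.60990922]), 'moment': array([-0.00492787,  0.03305696, -0.0284332 ]), 'gripper_force': 0.0, 'opening': 0.08759216104864331}
scene 478.7522885182846 478.7522885182846 256.04567825901285 191.14491684618224 [ 1.21017756 -0.57214802  1.12739521] [-138.42013286    0.26166427   49.01342926]
jig [([0.5974, -0.016, -0.0011], 0.9)]
nest [([0.6011, -0.0809, 0.0604], 0.77)]
block_mid [([0.3071, -0.2943, 0.0297], 0.93), ([0.4565, -0.3407, 0.0273], 0.65)]
flange_mid [([0.5271, 0.3097, 0.0293], 0.62)]
grip [([0.5649, 0.0627, 0.146], 0.73), ([0.5984, -0.
[... 444 characters left out ...]
000308462583 [ 0.36924385 -0.02532361  1.36317658] [-173.57436927    1.18200939  -91.2754545 ]
jig [([0.5942, -0.0128, 0.0009], 0.78)]
nest [([0.5986, -0.0814, 0.0597], 0.8)]
block_mid [([0.4547, -0.3385, 0.0325], 0.98), ([0.3057, -0.2918, 0.0255], 0.64)]
flange_mid [([0.5254, 0.3134, 0.0316], 0.62)]
grip [([0.5658, 0.0585, 0.1456], 0.59), ([0.7405, 0.2491, -0.0017], 0.41)]
notch [([0.5763, 0.0231, 0.0881], 0.81)]
oil [([0.7405, 0.2482, -0.0036], 0.84)]
spanner [([0.6391, -0.4587, 0.0007], 0.83)]
offcut [([0.621, 0.4612, -0.0018], 0.96), ([0.7286, -0.1982, -0.0037], 0.49)]
tin [([0.7271, -0.2006, -0.0022], 0.97)]
in block [([0.4515, -0.3327, 0.0173], 0.67), ([0.3037, -0.2819, 0.0136], 0.59)]
```

View pics/scene0.png

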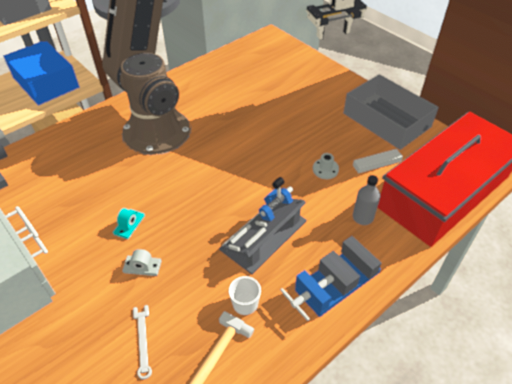

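View pics/top0.png

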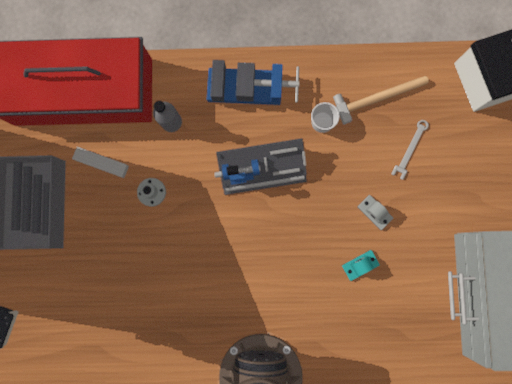

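```bash
cat > h.py <<'E'
import numpy as np,cv2,pickle
from scipy.spatial.transform import Rotation as R
from scipy.optimize import minimize,least_squares
def rpy(a): return R.from_euler('xyz',a,degrees=True).as_matrix()
def proj(s,P):
    q=(np.atleast_2d(P)-s["position"])@rpy(s["attitude"]); return q[:,:2]/q[:,2:]*[s["fx"],s["fy"]]+[s["cx"],s["cy"]]
def rz(y): return rpy([0,0,y])
def box(x0,x1,y0,y1,z0,z1): return np.array([[x,y,z] for x in(x0,x1) for y in(y0,y1) for z in(z0,z1)],float)/1000
A=np.linspace(0,np.pi,13)
HUMP=np.array([[.025*np.cos(a),y,.035+.025*np.sin(a)] for a in A for y in(-.018,.018)]+[[x,y,0] for x in(-.025,.025) for y in(-.018,.018)])
BLOCK=[box(-48,48,-25,25,0,14),HUMP]
RN=rpy([0,-30,0])   # nest axes in jig frame
def nest2world(j,p): # j=x,y,yaw ; p nest frame m
    return (np.atleast_2d(p)@RN.T+[0,-.065,.06])@rz(j[2]).T+[j[0],j[1],0]
def sil(s,parts,T,up=4):
    m=np.zeros((384*up,512*up),np.uint8)
    for p in parts:
        cv2.fillConvexPoly(m,cv2.convexHull(np.int32((proj(s,T(p))+.5)*up)),255)
    return cv2.resize(m,(512,384),interpolation=cv2.INTER_AREA)/255.
E
cat > fit.py <<'E'
from h import *; from plant import *
S={c:snapshot(c) for c in("scene","top")}
pickle.dump(S,open("S.pkl","wb"))
pts={"jig":None,"nest":[0,0,0],"grip":[.027,.146,.084],"notch":[0,.111,.025]}
obs=[]
for k in range(3):
  for c in S:
    snapshot(c)
    for t in pts:
        d=spot_point(c,t)
        if d and d[0]["score"]>.5: obs.append((t,d[0]["position"]))
def f(j): return np.concatenate([((nest2world(j,pts[t])[0] if pts[t] else np.array([j[0],j[1],0]))-p) for t,p in obs])*1000
r=least_squares(f,[.596,-.014,5],x_scale=[.01,.01,1],loss="soft_l1",f_scale=3);j=r.x;print("jig",j,np.sqrt(np.mean(r.fun**2)))
masks={}
for c,s in S.items():
    h=cv2.cvtColor(s["frame"],cv2.COLOR_RGB2HSV); m=(h[:,:,1]<90).astype(np.float32)
    w=np.zeros_like(m); u=proj(s,[.456,-.34,.02])[0].astype(int); w[u[1]-32:u[1]+33,u[0]-32:u[0]+33]=1; masks[c]=(m*w,w)
def cost(v):
    T=lambda p:p@rz(v[2]*10).T+[v[0]/100,v[1]/100,0]
    return sum(np.abs(sil(S[c],BLOCK,T)-masks[c][0])[masks[c][1]>0].sum() for c in S)
best=min((minimize(cost,[45.6,-34,y],method="Nelder-Mead",options=dict(initial_simplex=np.array([[45.6,-34,y],[46.2,-34,y],[45.6,-33.4,y],[45.6,-34,y+.8]]))) for y in(3.5,4.5,5.5,13.5)),key=lambda r:r.fun)
v=best.x;print("block",v[0]/100,v[1]/100,v[2]*10,best.fun,[masks[c][0].sum() for c in S])
# overlay
def crop(c,ctr,half,parts,T,z):
    s=S[c];u=proj(s,ctr)[0].astype(int);x0,y0=u-[half*4//3,half]
    im=s["frame"][y0:y0+2*half,x0:x0+half*8//3,::-1];im=cv2.resize(im,(400,300),interpolation=cv2.INTER_CUBIC);k=300/(2*half)
    for p in parts:
        q=((proj(s,T(p))+.5-[x0,y0])*k).astype(np.int32)
        if len(q)==8:
            for a,b in[(0,1),(2,3),(4,5),(6,7),(0,2),(1,3),(4,6),(5,7),(0,4),(1,5),(2,6),(3,7)]: cv2.line(im,q[a].tolist(),q[b].tolist(),(0,255,0),1)
        else: cv2.polylines(im,[cv2.convexHull(q)],True,(0,0,255),1)
    return im
J=[box(-55,55,-57.5,187.5,-12,0),box(-28.5,28.5,-51.5,51.5,0,10),box(15,39,131,161,72,96)]
TJ=lambda p:nest2world(j,p); TB=lambda p:p@rz(v[2]*10).T+[v[0]/100,v[1]/100,0]
o=np.vstack([np.hstack([crop(c,[j[0],j[1],.05],60,J,TJ,3) for c in("top","scene")]),np.hstack([crop(c,[.456,-.34,.02],33,BLOCK,TB,3) for c in("top","scene")])])
cv2.imwrite("pics/fit.png",o)
E
python3 fit.py
```

```text
jig [ 0.59474216 -0.01552211  6.42141798] 20.539466639582436
block 0.4548566607760165 -0.3411831713239622 222.34184056864734 148.0313725490196 [np.float32(780.0), np.float32(641.0)]
```

View pics/fit.png

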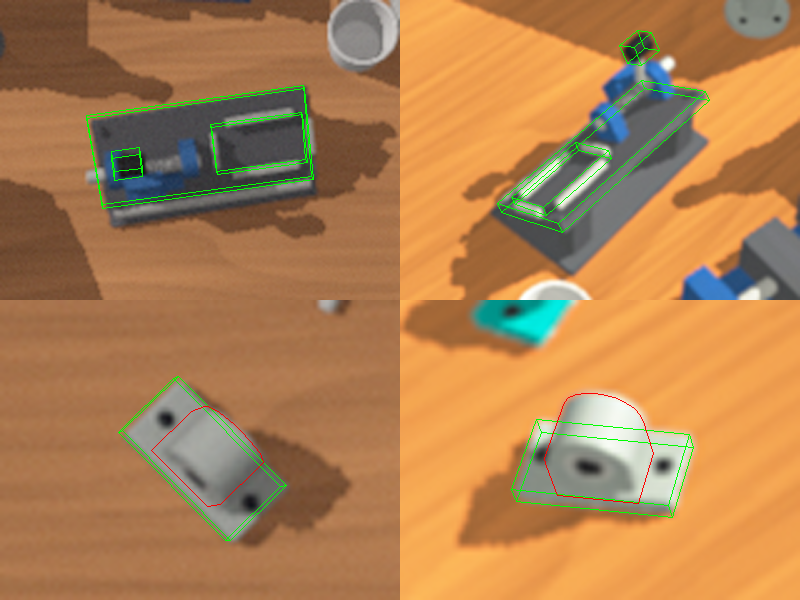

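```bash
cat > fit2.py <<'E'
from h import *
S=pickle.load(open("S.pkl","rb"))
def rails(L,W): 
    return [box(-34.5,-28.5,-W,W,0,10),box(28.5,34.5,-W,W,0,10),box(-L,L,-57.5,-51.5,0,10),box(-L,L,51.5,57.5,0,10)]
def cost(v,cs,L=22,W=45):
    j=[v[0]/100,v[1]/100,v[2]*10]; T=lambda p:nest2world(j,p); t=0
    for c in cs:
        s=S[c];g=s["frame"].astype(float).mean(2); hs=cv2.cvtColor(s["frame"],cv2.COLOR_RGB2HSV)
        bed=sil(s,[box(-50,50,-62,62,0,0)+[0,0,0]],lambda p:nest2world([.5947,-.0155,6.4],p))>.5
        m=bed&(hs[:,:,1]<110)
        a=cv2.GaussianBlur(sil(s,rails(L,W),T),(0,0),.6)[m];b=g[m]
        t-=np.corrcoef(a,b)[0,1]
    return t/len(cs)
def fit(cs):
    x0=np.array([59.5,-1.5,.64]);sx=np.vstack([x0,x0+np.diag([.5,.5,.3])])
    return minimize(cost,x0,args=(cs,),method="Nelder-Mead",options=dict(initial_simplex=sx))
if __name__=="__main__":
    for cs in(["top"],["scene"],["top","scene"]):
        r=fit(cs);print(cs,r.x,r.fun)
    j=[r.x[0]/100,r.x[1]/100,r.x[2]*10]
    for n,p in dict(nest=[0,0,0],grip=[.027,.146,.084],notch=[0,.111,.025]).items(): print(n,nest2world(j,p))
    o=[]
    for c in("top","scene"):
        s=S[c];u=proj(s,nest2world(j,[0,.0,0]))[0].astype(int);x0,y0=u-[26,26];k=7
        im=cv2.resize(s["frame"][y0:y0+52,x0:x0+52,::-1],None,fx=k,fy=k,interpolation=cv2.INTER_CUBIC)
        for p in rails(22,45):
            cv2.polylines(im,[cv2.convexHull(((proj(s,nest2world(j,p))+.5-[x0,y0])*k).astype(np.int32))],True,(0,0,255),1)
        o.append(im)
    cv2.imwrite("pics/fit2.png",np.hstack(o))
E
python3 fit2.py
```

```text
['top'] [59.3320943  -1.96567055  0.81098185] -0.8577213514649628
['scene'] [59.47823404 -1.38243292  0.8270905 ] -0.8339611801023387
['top', 'scene'] [59.47696599 -1.76096581  0.74528917] -0.7850034485181836
nest [[ 0.60320087 -0.08206053  0.06      ]]
grip [[0.56580304 0.06029117 0.14624613]]
notch [[0.57640856 0.02638034 0.08165064]]
```

View pics/fit2.png

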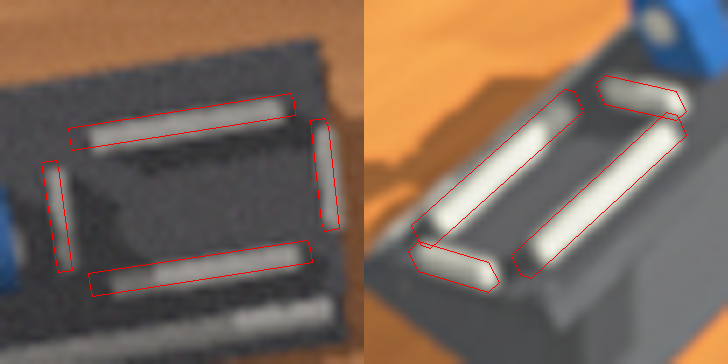

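```bash
cat > a.py <<'E'
import fit2; from fit2 import *
for c in("top","scene"):
    b=min(((minimize(lambda v:cost(v,[c],L,W),[59.4,-1.6,.8],method="Nelder-Mead",options=dict(initial_simplex=np.vstack([[59.4,-1.6,.8],np.array([59.4,-1.6,.8])+np.diag([.5,.5,.3])]))),L,W) for L in(18,20,22) for W in(35,38,41)),key=lambda t:t[0].fun)
    j=b[0].x*[.01,.01,10];print(c,j,b[0].fun,b[1:],"nest",nest2world(j,[0,0,0])[0],"grip",nest2world(j,[.027,.146,.084])[0])
    h=cv2.cvtColor(S[c]["frame"],cv2.COLOR_RGB2HSV); m=(h[:,:,1]<90).astype(np.float32)
    w=np.zeros(m.shape,bool); u=proj(S[c],[.456,-.34,.02])[0].astype(int); w[u[1]-32:u[1]+33,u[0]-32:u[0]+33]=1
    f=lambda v:np.abs(sil(S[c],BLOCK,lambda p:p@rz(v[2]*10).T+[v[0]/100,v[1]/100,0])-m)[w].sum()
    x=np.array([45.5,-34.1,4.2]);r=minimize(f,x,method="Nelder-Mead",options=dict(initial_simplex=np.vstack([x,x+np.diag([.5,.5,.5])])));print("block",r.x,r.fun)
E
python3 a.py
```

```text
top [ 0.59348216 -0.01931703  7.75630777] -0.9218941753595128 (20, 38) nest [ 0.60225456 -0.08372235  0.06      ] grip [0.56410342 0.05842931 0.14624613]
block [ 45.34350819 -34.41834686   4.29872731] 32.56078431372549
scene [ 0.59515504 -0.01417915  7.65381787] -0.9217032380345863 (18, 38) nest [ 0.60381222 -0.07860006  0.06      ] grip [0.56591541 0.06361962 0.14624613]
block [ 45.43518594 -33.92011583   4.18853485] 62.976470588235294
```

Candidates for block_mid: the grey pillow block at top (376,212)/scene (142,263), and a turquoise look-alike at top (361,265)/scene (128,223). The round flange is at top (151,192). The close crop confirms the grey pillow block, at about (0.454, -0.342) with yaw 42.5°.

Call:
play_rows(
  plan=[
    [0,0,-0.5,0,0,6.96],
    [0,0,-0.5,0,0,6.96],
    [0,0,-0.5,0,0,6.96],
    [0,0,-0.5,0,0,6.96],
    [0,0,-0.5,0,0,6.96],
    [0,0,-0.5,0,0,6.96],
    [0,0,-0.5,0,0,6.96],
    [0,0,-0.5,0,0,6.96],
    [0,0,-0.5,0,0,6.96],
    [0,0,-0.5,0,0,6.96],
    [0,0,-0.5,0,0,6.96],
    [0,0,-0.5,0,0,6.96],
    [0,0,-0.5,0,0,6.96],
    [0,0,-0.5,0,0,6.96],
    [0,0,-0.5,0,0,6.96],
    [0,0,-0.5,0,0,6.96],
    [0,0,-0.5,0,0,6.96],
  ],
  grip=8.7,
)

```text
clock: 4.22
tool_pos: [0.2224, 0.6373, 0.3308]
orientation: [180.0, 0.0, -137.9]
force: [-0.3, 0.0, 0.1]
opening: 0.0868
gripper_force: 0.0
```

```bash
cat > d.py <<'E'
import sys; from h import *; from plant import get_obs
# usage: d.py x y z [roll pitch yaw]  -> delta in current tool axes (cm), rotvec deg
def d(t,ori=None,o=None):
    o=o or get_obs();Rt=rpy(o["orientation"]);print("now",np.round(o["tool_pos"],4),np.round(o["orientation"],1),"F",np.round(o["force"],1),"q",np.round(o["joint_pos"],0),"open",round(o["opening"],4),"t",o["clock"])
    print("shift cm",np.round((np.array(t)-o["tool_pos"])@Rt*100,2), "turn",np.round(R.from_matrix(Rt.T@rpy(ori)).as_rotvec(degrees=True),2) if ori is not None else "")
if __name__=="__main__":
    a=list(map(float,sys.argv[1:])); d(a[:3],a[3:] or None)
E
python3 d.py .52 .05 .33 180 0 -137.5;  python3 d.py .454 -.342 .12 180 0 -137.5
```

```text
now [0.2224 0.6373 0.3308] [ 180.     0.  -137.9] F [-0.3  0.   0.1] q [  87.   18.    9.   -0.  -80. -135.] open 0.0868 t 4.2167
shift cm [ 17.29 -63.52   0.08] turn [ 0.   0.  -0.4]
now [0.2224 0.6373 0.3308] [ 180.     0.  -137.9] F [-0.3  0.   0.1] q [  87.   18.    9.   -0.  -80. -135.] open 0.0868 t 4.2167
shift cm [ 48.47 -88.19  21.08] turn [ 0.   0.  -0.4]
```

Call:
play_rows(
  plan=[
    [0.96,-3.53,0,0,0,0],
    [0.96,-3.53,0,0,0,0],
    [0.96,-3.53,0,0,0,0],
    [0.96,-3.53,0,0,0,0],
    [0.96,-3.53,0,0,0,0],
    [0.96,-3.53,0,0,0,0],
    [0.96,-3.53,0,0,0,0],
    [0.96,-3.53,0,0,0,0],
    [0.96,-3.53,0,0,0,0],
    [0.96,-3.53,0,0,0,0],
    [0.96,-3.53,0,0,0,0],
    [0.96,-3.53,0,0,0,0],
    [0.96,-3.53,0,0,0,0],
    [0.96,-3.53,0,0,0,0],
    [0.96,-3.53,0,0,0,0],
    [0.96,-3.53,0,0,0,0],
    [0.96,-3.53,0,0,0,0],
    [0.96,-3.53,0,0,0,0],
  ],
)

```text
clock: 5.72
tool_pos: [0.5242, 0.0499, 0.331]
orientation: [-180.0, 0.1, -137.6]
force: [0.5, 0.6, -0.1]
opening: 0.0867
gripper_force: 0.0
```

```bash
python3 d.py .454 -.342 .12 180 0 -137.5
```

```text
now [0.5242 0.0499 0.331 ] [-1.800e+02  1.000e-01 -1.376e+02] F [ 0.5  0.6 -0.1] q [ 27.   4. -10.   0. -76. -74.] open 0.0867 t 5.7167
shift cm [ 31.65 -24.18  21.08] turn [-0.02  0.05 -0.05]
```

Call:
play_rows(
  plan=[
    [2.64,-2.015,1.757,0,0,0],
    [2.64,-2.015,1.757,0,0,0],
    [2.64,-2.015,1.757,0,0,0],
    [2.64,-2.015,1.757,0,0,0],
    [2.64,-2.015,1.757,0,0,0],
    [2.64,-2.015,1.757,0,0,0],
    [2.64,-2.015,1.757,0,0,0],
    [2.64,-2.015,1.757,0,0,0],
    [2.64,-2.015,1.757,0,0,0],
    [2.64,-2.015,1.757,0,0,0],
    [2.64,-2.015,1.757,0,0,0],
    [2.64,-2.015,1.757,0,0,0],
    [0,0,0,0,0,0],
    [0,0,0,0,0,0],
  ],
)

```text
clock: 6.88
tool_pos: [0.4517, -0.3418, 0.1183]
orientation: [179.9, -0.1, -137.8]
force: [0.5, 0.5, -0.1]
opening: 0.087
gripper_force: 0.0
```

```bash
python3 d.py .454 -.342 .038 180 0 -137.5
```

```text
now [ 0.4517 -0.3418  0.1183] [ 1.799e+02 -1.000e-01 -1.378e+02] F [ 0.5  0.5 -0.1] q [-17.  17. -23.  -0. -50. -30.] open 0.087 t 6.8833
shift cm [-0.17 -0.19  8.03] turn [ 0.14 -0.08 -0.25]
```

Call:
play_rows(
  plan=[
    [-0.17,-0.19,2,0,0,0],
    [0,0,2,0,0,0],
    [0,0,2,0,0,0],
    [0,0,1.3,0,0,0],
    [0,0,0.7,0,0,0],
    [0,0,0,0,0,0],
    [0,0,0,0,0,0],
  ],
)

```text
clock: 7.47
tool_pos: [0.4564, -0.3404, 0.0405]
orientation: [-180.0, 0.0, -137.5]
force: [-0.4, 0.3, 1.1]
opening: 0.0869
gripper_force: 0.0
```

```bash
python3 d.py .454 -.342 .038 180 0 -137.5
```

```text
now [ 0.4564 -0.3404  0.0405] [-180.     0.  -137.5] F [-0.4  0.3  1.1] q [-17.  23. -27.   0. -40. -30.] open 0.0869 t 7.4667
shift cm [0.28 0.04 0.25] turn [-0.04  0.01  0.  ]
```

Call:
play_rows(
  plan=[
    [0,0,0,0,0,0],
    [0,0,0,0,0,0],
    [0,0,0,0,0,0],
    [0,0,0,0,0,0],
    [0,0,0,0,0,0],
    [0,0,0,0,0,0],
    [0,0,0,0,0,0],
    [0,0,0,0,0,0],
    [0,0,0,0,0,0],
    [0,0,0,0,0,0],
  ],
  grip=0,
)

```text
clock: 8.3
tool_pos: [0.4555, -0.3407, 0.0397]
orientation: [180.0, -0.0, -137.6]
force: [-1.0, 0.9, 1.3]
opening: 0.0361
gripper_force: 30.0
```

Call:
play_rows(
  plan=[
    [0,0,-0.5,0,0,0],
    [0,0,-1.5,0,0,0],
    [0,0,-2.5,0,0,0],
    [0,0,-3,0,0,0],
    [0,0,-3,0,0,0],
    [0,0,-2,0,0,0],
    [0,0,-1,0,0,0],
    [0,0,0,0,0,0],
  ],
)

```text
clock: 8.97
tool_pos: [0.4565, -0.3411, 0.1769]
orientation: [-179.8, 0.1, -137.6]
force: [-0.1, 0.2, -5.0]
opening: 0.0359
gripper_force: 30.0
```

```bash
cat > n.py <<'E'
from h import *; from d import d
J=[.5945,-.0167,7.7]
def tgt(p,kind,a=0): # nest coords; kind 'b': block grip; 'h': handle with bar angle a (deg, + up slope)
    N=rz(J[2])@RN; nx,ny,nz=N.T
    if kind=='b': M=np.c_[-ny,-nx,-nz]
    else:
        b=np.cos(np.radians(a))*nz+np.sin(np.radians(a))*nx; z=-b; y=-ny if kind=='h' else ny; M=np.c_[np.cross(y,z),y,z]
    return nest2world(J,p)[0],R.from_matrix(M).as_euler('xyz',degrees=True)
if __name__=="__main__":
    import sys;a=sys.argv
    t,o=tgt([float(x) for x in a[2:5]],a[1],float(a[5]) if len(a)>5 else 0);print(t,o);d(t,o)
E
python3 n.py b 0 0 .12
```

```text
[ 0.54375011 -0.08915308  0.16392305] [-150.     0.   -82.3]
now [ 0.4565 -0.3411  0.1769] [-1.798e+02  1.000e-01 -1.376e+02] F [-0.1  0.2 -5. ] q [-17.  14. -18.   0. -58. -30.] open 0.0359 t 8.9667
shift cm [-23.44  12.7    1.3 ] turn [ 27.39 -14.45 -53.94]
```

Call:
play_rows(
  plan=[
    [-1.5,0.8,0,0,0,0],
    [-2.93,1.59,0.1,0,0,0],
    [-2.93,1.59,0.1,0,0,0],
    [-2.93,1.59,0.1,0,0,0],
    [-2.93,1.59,0.2,0,0,0],
    [-2.93,1.59,0.2,0,0,0],
    [-2.93,1.59,0.2,0,0,0],
    [-2.93,1.59,0.2,0,0,0],
    [-1.43,0.77,0.2,0,0,0],
    [0,0,0,3.04,-1.6,-6],
    [0,0,0,3.04,-1.6,-6],
    [0,0,0,3.04,-1.6,-6],
    [0,0,0,3.04,-1.6,-6],
    [0,0,0,3.04,-1.6,-6],
    [0,0,0,3.04,-1.6,-6],
    [0,0,0,3.04,-1.6,-6],
    [0,0,0,3.04,-1.6,-6],
    [0,0,0,3.04,-1.6,-6],
    [0,0,0,0,0,0],
  ],
)

```text
clock: 10.55
tool_pos: [0.5388, -0.09, 0.1581]
orientation: [-150.5, -0.1, -81.9]
force: [-2.1, -0.1, -4.6]
opening: 0.0358
gripper_force: 30.0
```

```bash
python3 n.py b 0 0 .07
```

```text
[ 0.56852469 -0.08580342  0.12062178] [-150.     0.   -82.3]
now [ 0.5388 -0.09    0.1581] [-1.505e+02 -1.000e-01 -8.190e+01] F [-2.1 -0.1 -4.6] q [ 12.   0. -49.  11. -11. -14.] open 0.0358 t 10.55
shift cm [-0.   -0.77  4.74] turn [0.47 0.11 0.36]
```

```bash
cat > k.py <<'E'
import numpy as np; from scipy.optimize import least_squares
D=np.array([[20.59,.63,-70.1,.6745,.2446],[18,9,-80,.675,.331],[4,-10,-76,.5266,.331],[17,-23,-50,.5665,.118],[23,-27,-40,.569,.040],[14,-18,-58,.57,.177],[0,-49,-11,.546,.158]])
c=lambda a:np.cos(np.radians(a));s=lambda a:np.sin(np.radians(a))
def fk(p,q2,q3,q5):
    r0,h,A,B,e,L=p;th=q2-q3;pi=th-q5
    return r0+A*s(q2)+B*c(th)+e*s(th)+L*c(pi), h+A*c(q2)-B*s(th)+e*c(th)-L*s(pi)
f=lambda p:np.r_[np.concatenate([fk(p,*D[:,:3].T)[0]-D[:,3],fk(p,*D[:,:3].T)[1]-D[:,4]])*1000,(p[0])*10,p[4]*3]
r=least_squares(f,[0,.35,.4,.4,0,.2]);print(r.x,np.round(r.fun,1))
for R_,z in((.575,.121),(.589,.094),(.60,.085)):
    g=lambda q:np.array(fk(r.x,q[0],q[1],q[0]-q[1]-60))-[R_,z]
    q=least_squares(g,[5,-50]).x;print(R_,z,q,q[0]-q[1]-60)
E
python3 k.py
```

```text
[0.04630458 0.24672933 0.59457056 0.44618168 0.00413514 0.41105765] [ 1.3  3.5 -4.9 -1.9 -0.4  0.7  1.7 -0.8  4.5 -6.1  2.6  3.8  2.6 -6.7
  0.5  0. ]
0.575 0.121 [  5.90226571 -48.66752208] -5.4302122127398675
0.589 0.094 [ 10.28673918 -49.06716284] -0.6460979791480526
0.6 0.085 [ 12.21611852 -48.42524737] 0.6413658867224044
```

```bash
python3 - <<'E'
s=open('k.py').read()
s=s.replace("c=lambda a:np.cos","D[:,3]=np.sqrt(D[:,3]**2-.193**2)\nc=lambda a:np.cos",1).replace("((.575,.121),(.589,.094),(.60,.085))","((.575,.121),(.589,.094),(.595,.09))").replace("-[R_,z]","-[np.sqrt(R_**2-.193**2),z]").replace("r.x,np","r.x,np")
open('k.py','w').write(s)
E
python3 k.py
python3 -c "
from plant import get_obs;import numpy as np
print(np.round(get_obs()['joint_pos'],2))"
```

```text
[ 0.00635406  0.24468062  0.61762167  0.45126024 -0.00280471  0.42315712] [ 0.   3.  -3.3 -1.8  0.3  0.6  1.1 -1.6  4.6 -5.3  1.9  2.6  2.3 -4.6
  0.1 -0. ]
0.575 0.121 [  6.23400875 -48.74942194] -5.0165693020756095
0.589 0.094 [ 10.61060804 -49.15197253] -0.23741942636511482
0.595 0.09 [ 11.55155729 -48.73782395] 0.28938124820993494
[ 12.15   0.33 -49.33  10.92 -11.07 -14.23]
```

Call:
play_rows(
  plan=[
    [0,-0.4,0.6,-0.5,0,0.2],
    [0,-0.37,1,-0.5,0,0.2],
    [0,0,1,0,0,0],
    [0,0,1,0,0,0],
    [0,0,0.7,0,0,0],
    [0,0,0.4,0,0,0],
    [0,0,0,0,0,0],
    [0,0,0,0,0,0],
  ],
)

```text
clock: 11.22
tool_pos: [0.5719, -0.0851, 0.123]
orientation: [-151.5, 0.3, -82.7]
force: [0.3, 0.1, -4.2]
opening: 0.0358
gripper_force: 30.0
```

```bash
cat > hand.py <<'E'
from h import *; from plant import *; from n import *; 
import sys
N0={"top":[.59348,-.01932,7.75],"scene":[.59516,-.01418,7.65]}
n.J if 0 else None
o=get_obs();Rt=rpy(o["orientation"])
P=[np.array(p) for p in BLOCK]
out=[]
for c in N0:
    s=snapshot(c);h=cv2.cvtColor(s["frame"],cv2.COLOR_RGB2HSV);g=s["frame"].astype(float).mean(2)
    u=proj(s,o["tool_pos"])[0].astype(int);x0,y0=u-[30,30]
    # current tool in nest frame (of this camera's jig)
    j=N0[c];N=rz(j[2])@RN;p0=nest2world(j,[0,0,0])[0]
    print(c,"tcp in nest mm",np.round((o["tool_pos"]-p0)@N*1000,1))
    im=cv2.resize(s["frame"][y0:y0+60,x0:x0+60,::-1],None,fx=6.6,fy=6.6,interpolation=cv2.INTER_CUBIC)
    # expected block outline if centred at tcp (underside 39.7mm ahead), +1.8mm along tool x, shifted by camera bias
    b=np.array([-.0009,-.0026,0]) if c=="top" else np.array([.0009,.0026,0])
    B=np.array([[1,0,0],[0,-1,0],[0,0,-1]])
    for p in P[:1]:
        q=(p@B.T+[.0018,0,.0397])@Rt.T+o["tool_pos"]+b
        q=((proj(s,q)+.5-[x0,y0])*6.6).astype(np.int32)
        for a,e in[(0,1),(2,3),(4,5),(6,7),(0,2),(1,3),(4,6),(5,7),(0,4),(1,5),(2,6),(3,7)]: cv2.line(im,q[a].tolist(),q[e].tolist(),(0,255,0),1)
    for p in [box(-34.5,-28.5,-38,38,0,10),box(28.5,34.5,-38,38,0,10),box(-20,20,-57.5,-51.5,0,10),box(-20,20,51.5,57.5,0,10)]:
        cv2.polylines(im,[cv2.convexHull(((proj(s,nest2world(j,p))+.5-[x0,y0])*6.6).astype(np.int32))],True,(0,0,255),1)
    out.append(im)
cv2.imwrite(sys.argv[1],np.hstack(out))
print(np.round(o["joint_pos"],1),np.round(o["orientation"],1),np.round(o["force"],1),o["clock"])
E
python3 hand.py pics/hand1.png
```

```text
top tcp in nest mm [ 5.3  2.8 69.7]
scene tcp in nest mm [ 3.3 -2.1 70.8]
[ 10.5   7.  -51.1  20.7  -3.7 -23.6] [-151.5    0.3  -82.7] [ 0.3  0.1 -4.2] 11.2167
```

View pics/hand1.png

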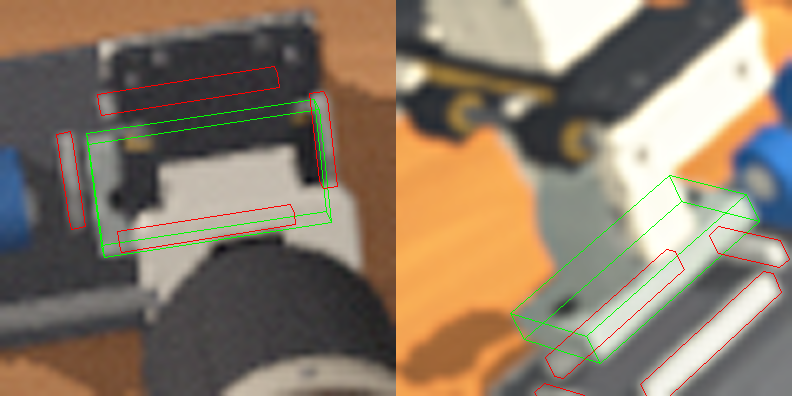

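Call:
play_rows(
  plan=[
    [-0.12,0.28,0.4,0,0,-0.3],
    [0,0,0.5,0,0,0],
    [0,0,0.4,0,0,0],
    [0,0,0.2,0,0,0],
    [0,0,0,0,0,0],
    [0,0,0,0,0,0],
    [0,0,0,0,0,0],
  ],
)

```text
clock: 11.9
tool_pos: [0.5774, -0.0849, 0.112]
orientation: [-151.4, 0.4, -82.2]
force: [0.2, -0.6, -4.7]
opening: 0.0359
gripper_force: 30.0
```

```bash
cat > st.py <<'E'
from h import *; from plant import *; from n import *
J0=[.5943,-.01675,7.7]
N=rz(J0[2])@RN;p0=nest2world(J0,[0,0,0])[0]
for k in range(5):
    o=get_obs();Rt=rpy(o["orientation"])
    tn=(o["tool_pos"]-p0)@N*1000; foot=(o["tool_pos"]+Rt@[.0018,0,.0397]-p0)@N*1000
    print("tcp",np.round(tn,1),"foot",np.round(foot,1),np.round(o["orientation"],1),"F",np.round(o["force"],1),"q",np.round(o["joint_pos"],1),round(o["opening"],4),o["clock"])
    snapshot("top")
E
python3 st.py
```

```text
tcp [ 3.6 -0.2 57.9] foot [ 2.6 -1.7 18.2] [-151.4    0.4  -82.2] F [ 0.2 -0.6 -4.7] q [  9.9   8.6 -51.2  21.   -1.7 -23. ] 0.0359 11.9
tcp [ 3.5 -0.3 58. ] foot [ 2.5 -1.8 18.3] [-151.4    0.4  -82.2] F [-0.4  0.2 -3.3] q [  9.9   8.6 -51.2  21.   -1.7 -23. ] 0.0356 11.95
tcp [ 3.5 -0.3 58. ] foot [ 2.5 -1.8 18.3] [-151.4    0.4  -82.2] F [-0.2  0.8 -3.8] q [  9.9   8.6 -51.2  21.   -1.7 -23. ] 0.036 12.0
tcp [ 3.4 -0.3 58.1] foot [ 2.4 -1.8 18.4] [-151.4    0.4  -82.2] F [ 0.4 -0.8 -3.4] q [  9.9   8.6 -51.2  21.   -1.7 -23. ] 0.0362 12.05
tcp [ 3.4 -0.3 58.1] foot [ 2.4 -1.8 18.4] [-151.4    0.4  -82.2] F [-0.2  0.1 -5.1] q [  9.9   8.6 -51.2  21.   -1.7 -23. ] 0.0358 12.1
```

Call:
play_rows(
  plan=[
    [0,0,-1,0,0,0],
    [0,0,-2,0,0,0],
    [0,0,-2.5,0,0,0],
    [0,0,-2.5,0,0,0],
    [0,0,-1,0,0,0],
    [0,0,0,0,0,0],
  ],
)

```text
clock: 12.65
tool_pos: [0.535, -0.0913, 0.1939]
orientation: [-151.1, 0.4, -82.2]
force: [-0.2, 0.5, -2.9]
opening: 0.0361
gripper_force: 30.0
```

```bash
python3 d.py .47 -.27 .10 180 0 -82.3
```

```text
now [ 0.535  -0.0913  0.1939] [-151.1    0.4  -82.2] F [-0.2  0.5 -2.9] q [ 12.  -3. -44.   5. -20.  -9.] open 0.0361 t 12.65
shift cm [16.89 12.25  3.82] turn [-2.887e+01  4.700e-01  2.000e-02]
```

Call:
play_rows(
  plan=[
    [2,0,0,-3,0,0],
    [3.2,0,0,-5.5,0,0],
    [3.4,0,0,-6,0,0],
    [3.4,0,0,-6,0,0],
    [3.4,0,0,-5.4,0,0],
    [1.5,0.8,0.4,-3,0,0],
    [0,2.5,2,0,0,0],
    [0,3,3,0,0,0],
    [0,2,2,0,0,0],
    [0,0.5,1,0,0,0],
    [0,0,0,0,0,0],
    [0,0,0,0,0,0],
  ],
)

```text
clock: 13.65
tool_pos: [0.471, -0.2705, 0.1054]
orientation: [179.6, 0.4, -82.2]
force: [0.8, 0.3, -2.8]
opening: 0.0357
gripper_force: 30.0
```

```bash
python3 d.py .47 -.27 .04 180 0 -82.3
```

```text
now [ 0.471  -0.2705  0.1054] [179.6   0.4 -82.2] F [ 0.8  0.3 -2.8] q [ -9.  16. -26.  -0. -48.  17.] open 0.0357 t 13.65
shift cm [-0.01  0.05  6.54] turn [0.38 0.41 0.12]
```

Set the block down on the bench, then regrip it with a tilted tool. This avoids the wrist singularity at the nest.

Call:
play_rows(
  plan=[
    [0,0,1.5,0.38,0.4,0],
    [0,0,2,0,0,0],
    [0,0,1.5,0,0,0],
    [0,0,0.7,0,0,0],
    [0,0,0.4,0,0,0],
    [0,0,0.2,0,0,0],
    [0,0,0.15,0,0,0],
    [0,0,0,0,0,0],
  ],
)

```text
clock: 14.32
tool_pos: [0.4714, -0.2701, 0.0423]
orientation: [-179.9, -0.0, -82.2]
force: [-0.2, -0.6, -4.1]
opening: 0.0359
gripper_force: 30.0
```

Call:
play_rows(
  plan=[
    [0,0,0.15,0,0,0],
    [0,0,0.1,0,0,0],
    [0,0,0.05,0,0,0],
    [0,0,0,0,0,0],
  ],
)

```text
clock: 14.65
tool_pos: [0.4712, -0.2701, 0.0397]
orientation: [-179.9, -0.0, -82.1]
force: [-1.1, 1.8, 3.5]
opening: 0.0359
gripper_force: 30.0
```

Call:
play_rows(
  plan=[
    [0,0,0,0,0,0],
    [0,0,0,0,0,0],
    [0,0,0,0,0,0],
    [0.18,0,0,0,0,0],
    [0,0,0,0,-5,0],
    [0,0,0,0,-5,0],
    [0,0,0,0,-5,0],
    [0,0,0,0,0,0],
    [0,0,0,0,0,0],
  ],
  grip=5.5,
)

```text
clock: 15.4
tool_pos: [0.471, -0.2734, 0.038]
orientation: [-180.0, 15.0, -82.3]
force: [0.7, 0.2, -1.0]
opening: 0.0552
gripper_force: 0.0
```

```bash
python3 d.py .4716 -.272 .04 180 0 -82.1
```

```text
now [ 0.471  -0.2734  0.038 ] [-180.    15.   -82.3] F [ 0.7  0.2 -1. ] q [-19.  27. -16. -16. -56.  37.] open 0.0552 t 15.4
shift cm [-0.18 -0.08 -0.16] turn [-0.06 14.99 -0.24]
```

Call:
play_rows(
  plan=[
    [0,0,0,0,0,0],
    [0,0,0,0,0,0],
    [0,0,0,0,0,0],
    [0,0,0,0,0,0],
    [0,0,0,0,0,0],
    [0,0,0,0,0,0],
    [0,0,0,0,0,0],
  ],
  grip=0,
)

```text
clock: 15.98
tool_pos: [0.471, -0.2711, 0.039]
orientation: [-179.9, 15.0, -82.1]
force: [0.1, 2.1, 2.7]
opening: 0.0357
gripper_force: 30.0
```

```bash
python3 d.py .4716 -.272 .04 180 0 -82.1
```

```text
now [ 0.471  -0.2711  0.039 ] [-179.9   15.   -82.1] F [0.1 2.1 2.7] q [-19.  27. -16. -16. -56.  37.] open 0.0357 t 15.9833
shift cm [ 0.06 -0.05 -0.12] turn [-0.07 15.05 -0.03]
```

Call:
play_rows(
  plan=[
    [0,0,-0.4,0,0,0],
    [0,0,-1.2,0,0,0],
    [0,0,-2.5,0,0,0],
    [0,0,-3,0,0,0],
    [0,0,-2.5,0,0,0],
    [0,0,-1,0,0,0],
    [0,0,0,0,0,0],
  ],
)

```text
clock: 16.57
tool_pos: [0.4758, -0.3005, 0.1439]
orientation: [-179.7, 14.8, -82.1]
force: [0.8, 0.4, -4.1]
opening: 0.0361
gripper_force: 30.0
```

```bash
sed -i "s/M=np.c_\[-ny,-nx,-nz\]/M=np.c_[-ny,-nx,-nz]@rpy([0,-15,0])/; s/^J=.*/J=[.5943,-.01675,7.7]/" n.py; sed -i 's/Rt@\[.0018,0,.0397\]/Rt@rpy([0,15,0])@[.0004,0,.039]/' st.py; python3 n.py b 0 0 .12
```

```text
[ 0.54355011 -0.08920308  0.16392305] [-149.13252221   12.95253964  -74.66925979]
now [ 0.4758 -0.3005  0.1439] [-179.7   14.8  -82.1] F [ 0.8  0.4 -4.1] q [-22.  21.  -9. -14. -68.  35.] open 0.0361 t 16.5667
shift cm [-19.85  -9.59   3.24] turn [28.73 -0.14 -7.56]
```

Call:
play_rows(
  plan=[
    [-1.4,-0.7,0,0,0,0],
    [-2.84,-1.37,0.4,0,0,0],
    [-2.84,-1.37,0.5,0,0,0],
    [-2.84,-1.37,0.5,0,0,0],
    [-2.84,-1.37,0.5,0,0,0],
    [-2.84,-1.37,0.5,0,0,0],
    [-2.84,-1.37,0.5,0,0,0],
    [-1.41,-0.67,0.3,0,0,0],
    [0,0,0,5.75,0,-1.5],
    [0,0,0,5.75,0,-1.5],
    [0,0,0,5.75,0,-1.5],
    [0,0,0,5.75,0,-1.5],
    [0,0,0,5.75,0,-1.5],
    [0,0,0,0,0,0],
    [0,0,0,0,0,0],
  ],
)

```text
clock: 17.82
tool_pos: [0.54, -0.0881, 0.1601]
orientation: [-149.6, 13.2, -74.9]
force: [0.6, -0.4, -4.4]
opening: 0.0357
gripper_force: 30.0
```

```bash
python3 n.py b 0 0 .065; python3 st.py | head -1
```

```text
[ 0.57080215 -0.08551846  0.11629165] [-149.13252221   12.95253964  -74.66925979]
now [ 0.54   -0.0881  0.1601] [-149.6   13.2  -74.9] F [ 0.6 -0.4 -4.4] q [ -7.   6. -25. -36. -39.  43.] open 0.0357 t 17.8167
shift cm [ 1.54 -0.53  5.11] turn [ 0.37  0.05 -0.34]
tcp [ -4.9   1.6 118.4] foot [-5.2  1.2 79.4] [-149.6   13.2  -74.9] F [ 0.6 -0.4 -4.4] q [ -7.    6.2 -24.8 -35.8 -39.5  42.6] 0.0357 17.8167
```

Call:
play_rows(
  plan=[
    [0.2,-0.1,0.6,0.2,0,-0.2],
    [0.3,-0.2,1,0.17,0,-0.14],
    [0.4,-0.2,1.2,0,0,0],
    [0.34,-0.03,1.1,0,0,0],
    [0.2,0,0.8,0,0,0],
    [0.1,0,0.4,0,0,0],
    [0,0,0,0,0,0],
    [0,0,0,0,0,0],
  ],
)

```text
clock: 18.73
tool_pos: [0.5734, -0.0853, 0.1179]
orientation: [-149.0, 12.9, -74.5]
force: [0.2, -0.1, -3.9]
opening: 0.0362
gripper_force: 30.0
```

```bash
sed -i 's/q=(p@B.T+\[.0018,0,.0397\])@Rt.T/q=(p@B.T+[.0004,0,.039])@(Rt@rpy([0,15,0])).T/' hand.py; python3 st.py|tail -3;  python3 hand.py pics/hand2.png;  python3 n.py b 0 0 .055
```

```text
tcp [ 3.6 -0.1 65.7] foot [ 3.8 -0.5 26.7] [-148.9   12.9  -74.5] F [ 0.1  0.1 -4. ] q [ -7.3  12.3 -23.  -39.9 -35.9  48.2] 0.0358 18.8333
tcp [ 3.7 -0.2 65.9] foot [ 3.9 -0.5 26.9] [-148.9   12.9  -74.5] F [-0.  -0.  -3.6] q [ -7.3  12.3 -23.  -39.9 -35.8  48.2] 0.0362 18.8833
tcp [ 3.8 -0.2 66. ] foot [ 4.  -0.6 27. ] [-148.9   12.9  -74.5] F [ 0.7 -0.2 -4. ] q [ -7.3  12.2 -23.  -39.9 -35.9  48.2] 0.0359 18.9333
top tcp in nest mm [ 4.7  2.3 65.4]
scene tcp in nest mm [ 2.8 -2.6 66.5]
[ -7.3  12.2 -23.  -39.9 -35.8  48.2] [-148.9   12.9  -74.5] [-0.4 -0.7 -3.5] 18.9833
[ 0.57575706 -0.08484853  0.1076314 ] [-149.13252221   12.95253964  -74.66925979]
now [ 0.5736 -0.0853  0.1189] [-148.9   12.9  -74.5] F [-1.   0.1 -3.6] q [ -7.  12. -23. -40. -36.  48.] open 0.036 t 19.0833
shift cm [0.27 0.38 1.05] turn [-0.21  0.02  0.22]
```

View pics/hand2.png

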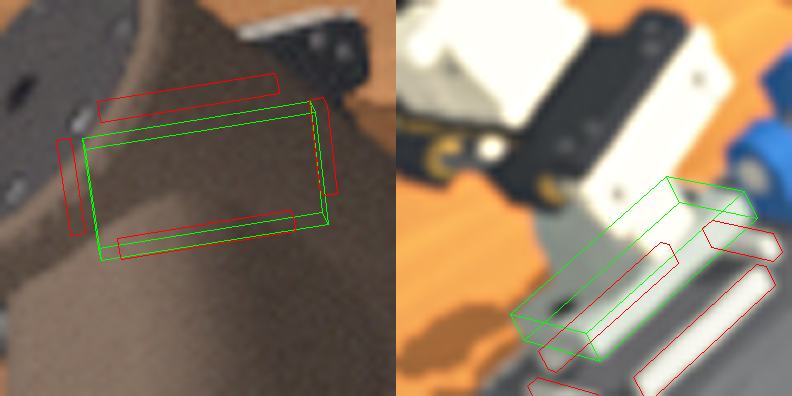

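Call:
play_rows(
  plan=[
    [0.02,0.2,0.2,-0.2,0,0.2],
    [0.1,0.18,0.4,0,0,0],
    [0.1,0,0.35,0,0,0],
    [0,0,0.1,0,0,0],
    [0,0,0,0,0,0],
    [0,0,0,0,0,0],
  ],
)

```text
clock: 19.58
tool_pos: [0.5756, -0.0843, 0.1069]
orientation: [-149.2, 13.0, -74.7]
force: [0.1, 0.0, -3.9]
opening: 0.0358
gripper_force: 30.0
```

```bash
python3 st.py|tail -2; python3 - <<'E'
E
```

```text
tcp [-0.3  0.5 54.7] foot [-0.3  0.1 15.7] [-149.2   13.   -74.7] F [ 0.5  0.6 -4. ] q [ -7.3  13.5 -23.  -40.8 -35.1  49.2] 0.036 19.7333
tcp [-0.3  0.5 54.8] foot [-0.3  0.1 15.8] [-149.2   13.   -74.6] F [-0.6 -0.  -4.3] q [ -7.3  13.5 -23.  -40.8 -35.1  49.2] 0.0357 19.7833
```

Centred over the nest. Lower it into the rails.

Call:
play_rows(
  plan=[
    [0.06,0,0.24,0,0,0],
    [0.08,0,0.29,0,0,0],
    [0.08,0,0.29,0,0,0],
    [0.05,0,0.19,0,0,0],
    [0.03,0,0.1,0,0,0],
    [0,0,0,0,0,0],
  ],
)

```text
clock: 20.33
tool_pos: [0.5812, -0.0836, 0.0967]
orientation: [-149.2, 13.0, -74.7]
force: [0.6, 0.5, -4.1]
opening: 0.0356
gripper_force: 30.0
```

```bash
python3 st.py|tail -2
```

```text
tcp [-0.4  0.5 43.2] foot [-0.4  0.1  4.2] [-149.2   13.   -74.7] F [ 0.6  0.7 -3.5] q [ -7.4  14.8 -22.6 -41.7 -34.4  50.3] 0.0357 20.4833
tcp [-0.4  0.5 43.2] foot [-0.4  0.1  4.2] [-149.2   13.   -74.7] F [ 0.7 -0.3 -3.2] q [ -7.4  14.8 -22.6 -41.7 -34.4  50.3] 0.0357 20.5333
```

Call:
play_rows(
  plan=[
    [0.03,0,0.12,0,0,0],
    [0.03,0,0.1,0,0,0],
    [0.02,0,0.07,0,0,0],
    [0,0,0,0,0,0],
  ],
)

```text
clock: 20.92
tool_pos: [0.5827, -0.0834, 0.0944]
orientation: [-149.2, 13.0, -74.7]
force: [0.7, 0.4, -3.6]
opening: 0.0358
gripper_force: 30.0
```

Call:
play_rows(
  plan=[
    [0.015,0,0.05,0,0,0],
    [0.015,0,0.05,0,0,0],
    [0,0,0,0,0,0],
  ],
)

```text
clock: 21.17
tool_pos: [0.5832, -0.0834, 0.0936]
orientation: [-149.2, 13.0, -74.7]
force: [0.1, -1.1, -4.1]
opening: 0.0358
gripper_force: 30.0
```

Call:
play_rows(
  plan=[
    [0.02,0,0.06,0,0,0],
    [0,0,0,0,0,0],
    [0,0,0,0,0,0],
  ],
)

```text
clock: 21.42
tool_pos: [0.5833, -0.0834, 0.0936]
orientation: [-149.2, 13.0, -74.6]
force: [-5.0, -0.1, 4.1]
opening: 0.0356
gripper_force: 30.0
```

```bash
python3 st.py|head -1
```

```text
tcp [-0.4  0.5 39. ] foot [-0.4  0.1  0. ] [-149.2   13.   -74.6] F [-5.  -0.1  4.1] q [ -7.4  15.2 -22.5 -42.  -34.2  50.8] 0.0356 21.4167
```

Call:
play_rows(
  plan=[
    [0.02,0,0.06,0,0,0],
    [0,0,0,0,0,0],
    [0,0,0,0,0,0],
  ],
)

```text
clock: 21.92
tool_pos: [0.5833, -0.0833, 0.0936]
orientation: [-149.1, 13.0, -74.6]
force: [-9.5, -0.4, 10.4]
opening: 0.036
gripper_force: 30.0
```

Call:
play_rows(
  plan=[
    [0,0,0,0,0,0],
    [0,0,0,0,0,0],
    [0,0,0,0,0,0],
    [0,0,0,0,0,0],
    [0,0,0,0,0,0],
  ],
  grip=6,
)

```text
clock: 22.33
tool_pos: [0.5842, -0.0834, 0.0926]
orientation: [-149.1, 13.0, -74.7]
force: [0.0, -0.3, -0.5]
opening: 0.0587
gripper_force: 0.0
```

Call:
play_rows(
  plan=[
    [0,0,-0.5,0,0,0],
    [0,0,-1,0,0,0],
    [0,0,-2,0,0,0],
    [0,0,-3,0,0,0],
    [0,0,-3,0,0,0],
    [0,0,-3,0,0,0],
    [0,0,-2,0,0,0],
    [0,0,0,0,0,0],
  ],
)

```text
clock: 23.0
tool_pos: [0.5195, -0.1319, 0.2192]
orientation: [-148.8, 12.7, -74.6]
force: [1.0, -0.8, 0.2]
opening: 0.0599
gripper_force: 0.0
```

```bash
cat > k2.py <<'E'
from n import *; import k
p=k.r.x
for a0 in (0,20,30,40):
  for nm,pos,bar in(("start",[.027,.146,.084],25),("end",[-.022,.106,.086],-20)):
    for kind in "h":
        t,o=tgt(pos,kind,bar+a0);tz=rpy(o)[:,2];r=np.hypot(*t[:2]);rp=np.sqrt(r*r-.193**2);pit=np.degrees(np.arccos(tz@np.array([np.cos(np.arctan2(t[1],t[0])),np.sin(np.arctan2(t[1],t[0])),0]))); 
        q=k.least_squares(lambda q:np.array(k.fk(p,q[0],q[1],q[0]-q[1]-pit))-[rp,t[2]],[5,-40]).x
        print(a0,nm,np.round(t,3),np.round(o,1),"p",round(pit),"q2,q3,q5",np.round([q[0],q[1],q[0]-q[1]-pit]))
E
python3 k2.py; python3 n.py h .027 .146 .084 45; python3 n.py g .027 .146 .084 45
```

```text
[ 0.00635406  0.24468062  0.61762167  0.45126024 -0.00280471  0.42315712] [ 0.   3.  -3.3 -1.8  0.3  0.6  1.1 -1.6  4.6 -5.3  1.9  2.6  2.3 -4.6
  0.1 -0. ]
0.575 0.121 [  6.23400875 -48.74942194] -5.0165693020756095
0.589 0.094 [ 10.61060804 -49.15197253] -0.23741942636511482
0.595 0.09 [ 11.55155729 -48.73782395] 0.28938124820993494
0 start [0.565 0.061 0.146] [180.   -5.    7.7] p 85 q2,q3,q5 [ 13. -25. -47.]
0 end [0.527 0.016 0.123] [180.  -50.    7.7] p 40 q2,q3,q5 [ 12. -73.  46.]
20 start [0.565 0.061 0.146] [180.   15.    7.7] p 105 q2,q3,q5 [ 25.  -8. -72.]
20 end [0.527 0.016 0.123] [180.  -30.    7.7] p 60 q2,q3,q5 [  2. -53.  -5.]
30 start [0.565 0.061 0.146] [180.   25.    7.7] p 115 q2,q3,q5 [ 32.  -0. -83.]
30 end [0.527 0.016 0.123] [180.  -20.    7.7] p 70 q2,q3,q5 [  4. -44. -22.]
40 start [0.565 0.061 0.146] [180.   35.    7.7] p 125 q2,q3,q5 [ 39.   8. -94.]
40 end [0.527 0.016 0.123] [180.  -10.    7.7] p 80 q2,q3,q5 [  8. -36. -36.]
[0.56499767 0.06102518 0.14624613] [180.   15.    7.7]
now [ 0.5195 -0.1319  0.2192] [-148.8   12.7  -74.6] F [ 1.  -0.8  0.2] q [-13.   2. -21. -34. -48.  43.] open 0.0599 t 23.0
shift cm [-15.37  -2.46  14.28] turn [-45.49 -23.93 -78.57]
[0.56499767 0.06102518 0.14624613] [-180.   -15.  -172.3]
now [ 0.5195 -0.1319  0.2192] [-148.8   12.7  -74.6] F [ 1.  -0.8  0.2] q [-13.   2. -21. -34. -48.  43.] open 0.0599 t 23.0
shift cm [-15.37  -2.46  14.28] turn [-24.62  46.8   90.26]
```

```bash
python3 n.py h .109 .146 .141 55; python3 - <<'E'
from plant import *; import numpy as np
for c in("top","scene"):
    snapshot(c)
    for t in("grip","block_mid","flange_mid"): print(c,t,[(np.round(d["position"],4).tolist(),round(d["score"],2)) for d in spot_point(c,t)][:3])
E
python3 - <<'E'
E
```

```text
[0.60712842 0.06672148 0.23660958] [180.   25.    7.7]
now [ 0.5195 -0.1319  0.2192] [-148.8   12.7  -74.6] F [ 1.  -0.8  0.2] q [-13.   2. -21. -34. -48.  43.] open 0.0599 t 23.0
shift cm [-16.8  -10.7    8.81] turn [-52.55 -31.72 -74.86]
top grip [([0.5686, 0.0585, 0.1462], 0.53)]
top block_mid [([0.3044, -0.2945, 0.0279], 0.89), ([0.5863, -0.0815, 0.085], 0.59)]
top flange_mid [([0.5288, 0.3083, 0.0327], 0.61)]
scene grip [([0.5664, 0.0658, 0.1458], 0.54)]
scene block_mid [([0.5855, -0.0832, 0.0832], 0.77), ([0.3035, -0.2912, 0.0306], 0.66)]
scene flange_mid [([0.5248, 0.3076, 0.029], 0.6)]
```

Call:
play_rows(
  plan=[
    [0,0,-2,0,0,0],
    [0,0,-3,0,0,0],
    [0,0,0,-3.75,-2.27,-5.35],
    [0,0,0,-3.75,-2.27,-5.35],
    [0,0,0,-3.75,-2.27,-5.35],
    [0,0,0,-3.75,-2.27,-5.35],
    [0,0,0,-3.75,-2.27,-5.35],
    [0,0,0,-3.75,-2.27,-5.35],
    [0,0,0,-3.75,-2.27,-5.35],
    [0,0,0,-3.75,-2.27,-5.35],
    [0,0,0,-3.75,-2.27,-5.35],
    [0,0,0,-3.75,-2.27,-5.35],
    [0,0,0,-3.75,-2.27,-5.35],
    [0,0,0,-3.75,-2.27,-5.35],
    [0,0,0,-3.75,-2.27,-5.35],
    [0,0,0,-3.75,-2.27,-5.35],
    [0,0,0,0,0,0],
  ],
  grip=8.7,
)

```text
clock: 24.82
tool_pos: [0.4978, -0.1445, 0.2535]
orientation: [-179.7, 25.7, 8.4]
force: [0.3, -0.1, -0.2]
opening: 0.0869
gripper_force: 0.0
```

```bash
python3 n.py h .109 .146 .141 55
```

```text
[0.60712842 0.06672148 0.23660958] [180.   25.    7.7]
now [ 0.4978 -0.1445  0.2535] [-179.7   25.7    8.4] F [ 0.3 -0.1 -0.2] q [  6.  21.  -3.   1. -92.  92.] open 0.0869 t 24.8167
shift cm [ 13.27 -19.31  -4.42] turn [0.01 0.75 0.67]
```

Call:
play_rows(
  plan=[
    [1,-1.4,-0.8,0,0.75,0.67],
    [2.1,-3.1,-0.8,0,0,0],
    [2.1,-3.1,-0.7,0,0,0],
    [2.1,-3.1,-0.7,0,0,0],
    [2.1,-3.1,-0.7,0,0,0],
    [2.1,-3.1,-0.7,0,0,0],
    [1.2,-1.6,0,0,0,0],
    [0.57,-0.8,0,0,0,0],
    [0,0,0,0,0,0],
    [0,0,0,0,0,0],
  ],
)

```text
clock: 25.65
tool_pos: [0.6108, 0.0625, 0.2397]
orientation: [-180.0, 24.7, 7.2]
force: [-1.1, -1.1, -0.2]
opening: 0.0872
gripper_force: 0.0
```

```bash
python3 n.py h .027 .146 .084 55
```

```text
[0.56499767 0.06102518 0.14624613] [180.   25.    7.7]
now [0.6108 0.0625 0.2397] [-180.    24.7    7.2] F [-1.1 -1.1 -0.2] q [ 21.  30.  13.  -6. -97.  77.] open 0.0872 t 25.65
shift cm [-0.24 -0.42 10.4 ] turn [-0.24 -0.3  -0.5 ]
```

Call:
play_rows(
  plan=[
    [-0.1,-0.2,1,-0.2,-0.3,-0.5],
    [-0.1,-0.2,2,0,0,0],
    [0,0,2.2,0,0,0],
    [0,0,2,0,0,0],
    [0,0,1.6,0,0,0],
    [0,0,1,0,0,0],
    [0,0,0.5,0,0,0],
    [0,0,0,0,0,0],
    [0,0,0,0,0,0],
  ],
)

```text
clock: 26.4
tool_pos: [0.5662, 0.0605, 0.1486]
orientation: [-179.9, 24.9, 7.7]
force: [0.3, -0.3, 1.2]
opening: 0.0871
gripper_force: 0.0
```

```bash
python3 n.py h .027 .146 .084 55
```

```text
[0.56499767 0.06102518 0.14624613] [180.   25.    7.7]
now [0.5662 0.0605 0.1486] [-179.9   24.9    7.7] F [ 0.3 -0.3  1.2] q [ 22.  30.   1.  -6. -85.  78.] open 0.0871 t 26.4
shift cm [-0.   -0.07  0.26] turn [-0.05 -0.15  0.01]
```

Call:
play_rows(
  plan=[
    [0,-0.07,0.25,0,0,0],
    [0,0,0,0,0,0],
    [0,0,0,0,0,0],
    [0,0,0,0,0,0],
    [0,0,0,0,0,0],
    [0,0,0,0,0,0],
    [0,0,0,0,0,0],
    [0,0,0,0,0,0],
    [0,0,0,0,0,0],
  ],
  grip=0,
)

```text
clock: 27.15
tool_pos: [0.5647, 0.0614, 0.1456]
orientation: [-179.9, 24.9, 7.7]
force: [-1.4, -0.8, 0.4]
opening: 0.0327
gripper_force: 0.0
```

```bash
python3 n.py h .027 .106 .084 55; python3 st.py | tail -1
```

```text
[0.57035712 0.02138585 0.14624613] [180.   25.    7.7]
now [0.5647 0.0614 0.1456] [-179.9   24.9    7.7] F [-1.4 -0.8  0.4] q [ 22.  30.   0.  -6. -84.  78.] open 0.0327 t 27.15
shift cm [-0.    4.04 -0.07] turn [-0.05 -0.09  0.03]
tcp [ 26.5 145.7  83.7] foot [  1.7 145.7  53.5] [180.   24.9   7.7] F [ 0.8 -4.6 -0.4] q [ 21.8  30.1   0.2  -5.9 -84.4  77.7] 0.0295 27.35
```

Call:
play_rows(
  plan=[
    [0,0.3,0,0,0,0],
    [0,0.5,0,0,0,0],
    [0,0.6,0,0,0,0],
    [0,0.6,0,0,0,0],
    [0,0.6,0,0,0,0],
    [0,0.6,0,0,0,0],
    [0,0.5,0,0,0,0],
    [0,0.3,0,0,0,0],
    [0,0,0,0,0,0],
    [0,0,0,0,0,0],
  ],
)

```text
clock: 28.23
tool_pos: [0.5697, 0.0242, 0.1457]
orientation: [-179.7, 24.9, 7.8]
force: [-2.4, 9.9, 4.2]
opening: 0.0298
gripper_force: 30.0
```

```bash
python3 st.py | tail -1
```

```text
tcp [ 26.5 109.1  83.6] foot [  1.8 109.3  53.4] [-179.7   24.9    7.8] F [-2.5  9.1  4.1] q [ 18.8  30.2   0.   -4.9 -84.2  80.5] 0.0293 28.4333
```

Call:
play_rows(
  plan=[
    [0,0.2,0,0,0,0],
    [0,0.25,0,0,0,0],
    [0,0,0,0,0,0],
    [0,0,0,0,0,0],
  ],
)

```text
clock: 28.82
tool_pos: [0.5703, 0.02, 0.1457]
orientation: [-179.7, 24.9, 7.8]
force: [-3.0, 10.1, 3.8]
opening: 0.0301
gripper_force: 30.0
```

```bash
python3 st.py | tail -1
```

```text
tcp [ 26.5 104.8  83.6] foot [  1.8 105.   53.4] [-179.7   24.9    7.9] F [-2.8 10.2  3.8] q [ 18.4  30.2  -0.   -4.8 -84.2  80.8] 0.0301 29.0167
```

Call:
play_rows(
  plan=[
    [0,0.08,0,0,0,0],
    [-0.29,0,0.178,0,3,0],
    [-0.29,0,0.178,0,3,0],
    [-0.29,0,0.178,0,3,0],
    [-0.29,0,0.178,0,3,0],
    [-0.29,0,0.178,0,3,0],
    [-0.29,0,0.178,0,3,0],
    [0,0,0,0,0,0],
  ],
)

```text
clock: 29.73
tool_pos: [0.5507, 0.0167, 0.1404]
orientation: [-179.7, 6.5, 7.7]
force: [3.5, 11.8, -10.3]
opening: 0.0298
gripper_force: 30.0
```

```bash
python3 st.py | tail -1; python3 n.py h .0052 .105 .0898 37
```

```text
tcp [  7.1 103.7  88.8] foot [ -7.  103.9  52.5] [-179.7    6.8    7.8] F [-1.8 10.8 -0.7] q [ 20.8  18.2 -17.1  -2.  -61.3  78. ] 0.0297 29.9333
[0.54890813 0.01747673 0.14036908] [180.    7.    7.7]
now [0.5513 0.0164 0.1405] [-179.7    6.8    7.8] F [-2.  10.2  0.8] q [ 21.  18. -17.  -2. -61.  78.] open 0.03 t 29.9833
shift cm [-0.22 -0.13  0.04] turn [-0.26 -0.19  0.05]
```

Call:
play_rows(
  plan=[
    [-0.29,0,0.178,0,3,0],
    [-0.29,0,0.178,0,3,0],
    [-0.29,0,0.178,0,3,0],
    [-0.29,0,0.178,0,3,0],
    [-0.29,0,0.178,0,3,0],
    [-0.29,0,0.178,0,3,0],
    [-0.29,0,0.178,0,3,0],
    [-0.29,0,0.178,0,3,0],
    [0,0,0,0,0,0],
  ],
)

```text
clock: 30.73
tool_pos: [0.529, 0.013, 0.1249]
orientation: [-179.7, -17.5, 7.8]
force: [4.0, 12.9, -8.2]
opening: 0.0299
gripper_force: 30.0
```

```bash
python3 st.py | tail -1; python3 n.py h -.0222 .105 .0861 10
```

```text
tcp [-19.7 102.7  86.6] foot [-17.9 102.8  47.6] [-179.8  -17.2    7.7] F [-3.6  9.3 -1.8] q [ 25.8   5.  -45.3  12.7 -23.8  61.1] 0.0296 30.9333
[0.52722632 0.01454524 0.12346479] [180.  -20.    7.7]
now [0.5295 0.0125 0.1252] [-179.8  -17.2    7.7] F [-3.  10.9 -1.5] q [ 26.   5. -45.  13. -24.  61.] open 0.0298 t 30.9833
shift cm [-0.24 -0.24  0.11] turn [-0.17  2.83  0.02]
```

Call:
play_rows(
  plan=[
    [-0.29,-0.05,0.178,0,3,0],
    [-0.2,0,0.12,0,2,0],
    [0,0,0,0,0,0],
    [0,0,0,0,0,0],
  ],
)

```text
clock: 31.32
tool_pos: [0.5276, 0.0135, 0.1225]
orientation: [-179.8, -22.4, 7.9]
force: [1.0, 10.3, -1.6]
opening: 0.03
gripper_force: 30.0
```

```bash
python3 st.py | tail -1
```

```text
tcp [-22.4 103.7  85.1] foot [-17.1 103.9  46.4] [-179.8  -22.3    7.8] F [-2.5 10.9  2. ] q [ 23.7   3.  -55.8  31.3 -11.2  44.5] 0.0298 31.5167
```

Call:
play_rows(
  plan=[
    [-0.13,0,0.07,0,0,0],
    [-0.13,0,0.07,0,0,0],
    [0,0,0,0,0,0],
    [0,0,0,0,0,0],
  ],
)

```text
clock: 31.9
tool_pos: [0.5275, 0.0139, 0.1221]
orientation: [-179.7, -22.6, 7.9]
force: [-5.9, 9.5, 12.3]
opening: 0.0299
gripper_force: 30.0
```

```bash
python3 st.py | tail -1
```

```text
tcp [-22.7 104.4  84.8] foot [-17.2 104.6  46.2] [-179.7  -22.6    7.9] F [-5.1  9.4 13.1] q [ 23.3   2.9 -56.5  33.1 -10.3  43.1] 0.0298 32.1
```

Call:
play_rows(
  plan=[
    [0,-0.2,0,0,0,0],
    [0,-0.25,0,0,0,0],
    [0,-0.25,0,0,0,0],
    [0,0,0,0,0,0],
    [0,0,0,0,0,0],
  ],
)

```text
clock: 32.57
tool_pos: [0.5266, 0.0198, 0.1221]
orientation: [-179.8, -22.5, 7.8]
force: [2.9, 1.8, 10.6]
opening: 0.0293
gripper_force: 30.0
```

```bash
python3 st.py | tail -1
```

```text
tcp [-22.8 110.3  84.9] foot [-17.3 110.5  46.3] [-179.8  -22.5    7.8] F [1.7 2.  9.8] q [ 23.6   2.8 -57.1  35.3 -10.1  40.4] 0.0298 32.7667
```

Call:
play_rows(
  plan=[
    [0,0,0,0,0,0],
    [0,0,0,0,0,0],
    [0,0,0,0,0,0],
    [0,0,0,0,0,0],
    [0,0,0,0,0,0],
    [0,0,-0.4,0,0,0],
    [0,0,-1,0,0,0],
    [0,0,-2,0,0,0],
    [0,0,-2,0,0,0],
    [0,0,-2,0,0,0],
    [0,0,-2,0,0,0],
    [0,0,-1,0,0,0],
    [0,0,0,0,0,0],
  ],
  grip=6,
)

```text
clock: 33.9
tool_pos: [0.4847, 0.0126, 0.2174]
orientation: [-179.9, -22.3, 7.7]
force: [0.6, -0.0, -0.4]
opening: 0.0601
gripper_force: 0.0
```

```bash
python3 d.py .45 0 .3; python3 - <<'E'
from h import *; from plant import *; from n import *
s=snapshot("scene");print([(np.round(d["position"],4).tolist(),round(d["score"],2)) for d in spot_point("scene","grip")],nest2world(J,[-.022,.111,.086]))
u=proj(s,nest2world(J,[0,.05,.03]))[0].astype(int);x0,y0=u-[50,40]
cv2.imwrite("pics/end.png",cv2.resize(s["frame"][y0:y0+80,x0:x0+100,::-1],None,fx=7,fy=7,interpolation=cv2.INTER_CUBIC))
E
```

```text
now [0.4847 0.0126 0.2174] [-179.9  -22.3    7.7] F [ 0.6 -0.  -0.4] q [ 31. -10. -47.  16. -33.  55.] open 0.0601 t 33.9
shift cm [-0.21  0.77 -9.01] turn 
[([0.5282, 0.0218, 0.1249], 0.55)] [[0.52664359 0.02052104 0.12347818]]
```

View pics/end.png

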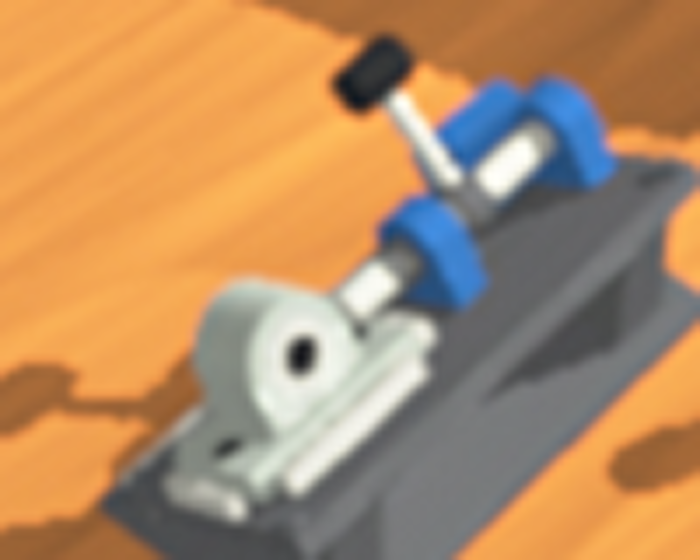

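The picture shows the block flat inside the rails (hump at pixel 290,350). The bolt reaches over its foot (365,295), and the handle is down against the gate's end face (grip at 375,72). The gripper is clear, so I'm handing in.

```bash
python3 -c "
from plant import *
print(close_job())"
```

```text
the job is handed in; nothing more can be done
None
```

The grey pillow block is seated flat in the nest, with the bolt locked over its foot and the handle down in the notch; I handed the job in at about 34 s of the 56 s allowed, but no verdict came back.

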